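# Hang the wooden board on the drop-flap hook

### The job

Take the wooden board out of the rack and hang it on the stand's hook: hole over the upturned peg tip, press it in past the red flap against the sprung plungers until the flap has dropped shut behind it, then set it down on the peg behind the tip without dropping it and let go, so that it hangs straight and free. The hook's reach is adjusted by hand and not known exactly: feel for it, press gently, never ram the hook, and leave the other things where they are.

Things in the scene. Friction and masses are not known exactly. Their poses are not given: they have to be found in the camera images.
- stand: Fixed stand: dark base 200x124x12 mm, grey post 20 mm square, 250 tall; origin under the post, z up, peg points to -x, y is the flap's hinge line. The hook unit (block, peg, flap, plungers) is a bar clamped in the black boss: its reach is not measured. All its x values in these notes are nominal; the true unit is shifted along x as a whole by up to 12 mm either way.
- peg_tip (a point): Nominal foremost point of the 9 mm steel peg, on its axis (stand's [-137.5, 0, 215] mm; axes as the stand's). The last 9 mm turn up to 10.5 mm above the axis. The peg ends 67.5 mm further in at an aluminium block 58 mm wide (y), 14 below to 18 above the axis. The keeper arm over the peg is 28 mm wide (y), 34 to 53 mm above the axis: the wood over the hole must go beneath it.
- plungers (a point): Nominal middle of the faces of two black plungers (14 mm across, at y = -19 and +19; stand's [-118, 0, 218] mm), a sprung buffer: pushed to +x it resists with 1 N at first and 0.13 N per mm more (both together), damped; hard stop after 28 mm.
- seat (a point): Nominal place of the hole's centre when the board hangs home, near face against the upturned tip (stand's [-121.5, 0, 208.5] mm), lightly pressed out by the plungers. Passing in, the hole must be about 7.5 mm higher (clears the turned-up tip by about 1.5 mm). The flap drops when the board is about 20 mm further in than the seat (push then 4 to 5 N); the hard stop is 4 mm beyond that.
- flap (a joint): Red gravity flap, 18 mm wide, hinged along y 40 mm above the peg's axis, 1.5 mm behind its foremost point, 36 mm long, 50 g. 0 rad: shut, its end leaning on the inner side of the upturned tip; grows as it swings inwards and up (to 1.45); it cannot swing outwards. A board pressed in lifts it to about 0.75 rad, goes under it, and then it falls back to 0 by itself.
- board: Loose light-wood board, 14 mm thick (x), 170 wide (y), 190 tall (z), corner radius 14, 0.22 to 0.34 kg; origin mid lower edge, z up; stands upright in the rack's front place. Round 22 mm hole along x, centre 170 above the origin; 9 mm of wood above it. Both faces alike. Held by the top edge about 60 mm beside the hole, fingers pass beside the hook.
- eye (a point): Centre of the board's hole ([0, 0, 170] mm in the board's frame, axes as the board's).
- rack: Fixed wooden rack, slab 120x170x16 mm (x, y, z), origin under its middle. Boards stand on the slab (z = 16) between pairs of 8 mm dowels up to z = 66 at y = -52 and +52, 17 mm apart in the clear. The wooden board is at x = -33, along the rack's y; the green board is at x = +36.
- plastic_board: Loose green plastic board, 10 x 160 x 150 mm, standing in the rack's rear place, origin at the middle of its lower edge; a bystander.
- mug: Loose stoneware mug, 81 x 117 x 132 mm, origin under its middle; a bystander.
- jar: Loose glass jar with a yellow lid, 67 mm across, 106 mm tall, origin under its middle; a bystander.
- tin: Loose small yellow tin, 58 mm across, 72 mm tall, origin under its middle; a bystander.
- spice_jar: Loose spice jar, 47 mm across, 98 mm tall, origin under its middle; a bystander.
Things that resemble listed ones, but are neither listed nor needed, are in the scene too. There is more than one size of the board; the one meant has the size given above.

How it is judged:
By the outcome, as a careful person would: the job done as asked, in the order asked, and still so for the second after the job is handed in, with the robot touching nothing.
It also fails if it takes over 64 s, if anything falls off the work surface, if the arm or the gripper's body presses on something with over 40 N, if the wrist force passes 120 N, or if a joint passes its speed limit or range.

### The arm

A 6-joint arm with a two-finger parallel gripper is mounted at the origin on a cart in front of the work surface, level with it; the furniture and walls round the work are solid. World frame = base frame: x ahead of the robot, y to its left, z up, the work surface at z = 0. Lengths are in m, angles in rad, forces in N, time in s.
With the tool pointing down it reaches from about 0.35 to 0.725 m from the base axis. Payload 4.3 kg.
Tool frame: the origin (TCP) lies at the very end of the fingers, on their centre line; the grasp point (between the pads) lies 19 mm behind it; z points along the fingers, y is the line along which they close (so a half turn about z gives the same grasp; the last joint's range is limited). The gripper opens to 85 mm and grips with 20 to 120 N. Pads are 22 mm wide; open, the fingers measure 114 mm over their backs; the gripper's body (76 mm by 85 mm) begins 54 mm behind the grasp point. The pads swing forward as they close: fully open they stand 13 mm farther back than shut.
Start: joints at [1.183, 0.377, 0.081, 1.274, 0, 1.46], TCP at [0.158, 0.553, 0.231] pointing down, gripper open.
Joint ranges: [-2.72, 2.72], [-0.84, 1.66], [-1.02, 1.22], [-1.77, 2.12], [-1.37, 1.28], [-3.14, 3.14]. Speed limits (rad/s): [2.57, 2.57, 3.14, 3.14, 3.14, 3.14].

### API

Orientations are given as a rotation vector (axis times angle).
In Python, from plant import bot gives the robot as it stands. The module is installed in compiled form; this text tells all that it offers.
- The arm moves only by the shell command python3 -m inch 'ROWS' [FORCE]. ROWS is text: rows parted by semicolons, each of 5 numbers parted by spaces: the opening, from 0 (shut) to 1 (fully open), then the shift along the tool's x, y, z in mm, then the turn about the tool's z in rad. A call has 1 to 20 rows; each row is the pose to reach, as a shift and turn from the pose commanded when the call began, along the tool's axes at that moment; what a row does not reach only later rows make up. A row lasts 1/10 s, in which the tool goes at most 50 mm and 8.59 degrees, less where a joint would pass 70% of its speed; a pose out of reach is approached as far as the arm can. A call with a gripper value outside its range is refused whole. The fingers move at their own pace and stop on an object; FORCE is the grip in N (left out, the last holds). Time passes only in rows, so rows that repeat a pose let the fingers close. It gives the time, the measured TCP pose, the force, the opening and the grip force at its end, in the units of the state.
- bot.state(): the state, without advancing time (a new reading comes with each control period).
- bot.camera(name): name is "side" or "top"; returns (picture, depth): 420x560x3 uint8, red, green, blue; 420x560 float32, m along the optical axis (not along the pixel's ray), 0 where there is no reading.
- bot.camera_params(name): a dict with "camera_matrix" (3x3 intrinsics, pixels), "dist_coeffs" ([k1, k2, p1, p2, k3] as OpenCV has them; the pictures are not rectified), "rvec" (rotation vector, rad) and "tvec" (3), from world to camera coordinates, as OpenCV has them. Camera axes: x right, y down, z forward; pixel columns grow to the right and rows downward; lengths in m; the calibration is good to about 2 mm. A picture is of the moment at which its call begins. camera_params takes no time and is no camera call.
- bot.hand_in(): hands the job in; it is judged then, once.
The state is a dict: "time": time; "joint_pos": joint angles; "dq": joint speeds; "joint_torque": joint torques, N m; "ee_pos": TCP position; "orientation": TCP orientation; "contact_force": force on the tool from outside, world axes, zero at the start; "wrist_torque": the same for the moment, N m; "opening": opening from 0.0 (shut) to 1.0 (fully open); "grasp_force": force on a finger pad.
Only numpy, scipy, OpenCV 4.12 (cv2) and the standard library are available. Lean on these libraries where they do the work, as an engineer would, in place of code of your own. Each camera call takes 0.05 s, during which the arm holds its last target. There are 200 camera calls.

## Working session

There is one attempt and no reset: what is moved stays moved. The work goes in short steps, Python scripts to look and compute and a shell command to move; the robot and the scene stay as the last step left them, time stands still between calls to the robot, and variables do not carry over. Pictures are saved under pics/ and viewed, at most 10 in all, crops included, and the job is handed in when it is done.

```bash
mkdir -p pics
cat > h.py <<'E'
import numpy as np, cv2
from plant import bot
def snap(n):
    im,d=bot.camera(n); np.savez('/tmp/%s.npz'%n,im=im,d=d); return im,d
def cloud(n,d):
    p=bot.camera_params(n);K=np.array(p["camera_matrix"]);R=cv2.Rodrigues(np.array(p["rvec"],float))[0];t=np.array(p["tvec"],float).ravel()
    h,w=d.shape;u,v=np.meshgrid(np.arange(w),np.arange(h))
    q=cv2.undistortPoints(np.stack([u,v],-1).reshape(-1,1,2).astype(float),K,np.array(p["dist_coeffs"],float)).reshape(h,w,2)
    c=np.dstack([q*d[...,None],d]); P=(c-t)@R; P[d==0]=np.nan; return P
E
python3 - <<'E'
from h import *
s=bot.state(); print({k:np.round(v,3) for k,v in s.items()})
for n in("side","top"):
    im,d=snap(n); cv2.imwrite(f"pics/{n}0.png",im[...,::-1]); p=bot.camera_params(n)
    R=cv2.Rodrigues(np.array(p["rvec"],float))[0]; print(n,-R.T@np.array(p["tvec"]).ravel(),R[2],(d==0).mean())
E
```

```text
{'time': np.float64(0.0), 'joint_pos': array([1.183, 0.378, 0.08 , 1.274, 0.   , 1.46 ]), 'dq': array([-0.001,  0.   ,  0.001, -0.001,  0.   ,  0.001]), 'joint_torque': array([ 2.0000e-03, -4.6361e+01,  2.6987e+01,  2.1000e-02,  0.0000e+00,
       -0.0000e+00]), 'ee_pos': array([0.157, 0.552, 0.23 ]), 'orientation': array([-4.350e-01, -3.111e+00,  3.000e-03]), 'contact_force': array([ 0.419, -1.241,  0.351]), 'wrist_torque': array([-0.019, -0.002,  0.014]), 'grasp_force': np.float64(0.0), 'opening': np.float64(0.999)}
side [0.35784161 0.45709429 1.26512964] [ 0.12209303 -0.46067969 -0.87912884] 0.00415391156462585
top [ 0.38560589 -0.09867988  1.20724807] [ 0.12043306  0.01947912 -0.99253032] 0.004034863945578232
```

View pics/side0.png

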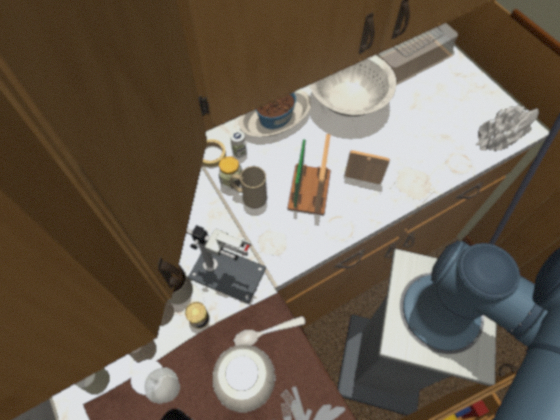

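View pics/top0.png

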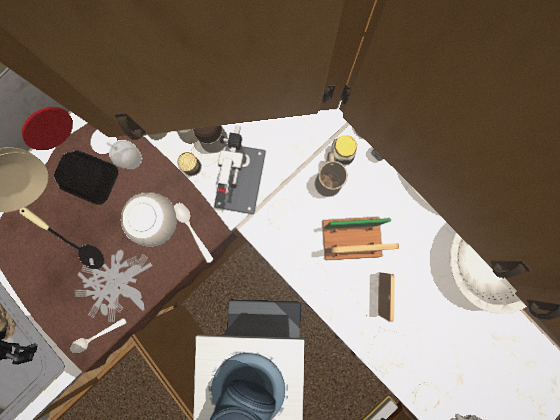

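The side view shows the stand at about (228,262) with the hook unit at (232,242), and the rack at (310,190) with the light-wood board at (325,160). In the top view the stand is at (240,180), with the red flap near (222,190). The rack is at (353,238), with the wooden board's top edge around (330–398,247) and a decoy board at (383,297).

Run:
```python
from h import *
for n in("side","top"):
    f=np.load('/tmp/%s.npz'%n); im,d=f['im'],f['d']; P=cloud(n,d); np.save(f'/tmp/P{n}.npy',P)
    hsv=cv2.cvtColor(im,cv2.COLOR_RGB2HSV)
    x,y,z=P[...,0],P[...,1],P[...,2]
    box=(slice(120,220),slice(270,345)) if n=="side" else (slice(205,270),slice(310,410))
    p=P[box].reshape(-1,3);h=hsv[box].reshape(-1,3);rgb=im[box].reshape(-1,3)
    m=(p[:,2]>.15)&(p[:,2]<.25)
    for lab,mm in(("hi",m&(h[:,0]<25)),("green",(h[:,0]>45)&(h[:,0]<85)&(h[:,1]>100)&(p[:,2]>.1))):
        q=p[mm]; 
        if len(q)==0: continue
        r=cv2.minAreaRect(q[:,:2].astype(np.float32)); print(n,lab,len(q),r,np.round(np.nanpercentile(q[:,2],[5,50,98]),3))
    # rack slab
    mm=(p[:,2]>.008)&(p[:,2]<.024)&(h[:,1]>120)&(h[:,0]<20); print(n,'slab',mm.sum(),cv2.minAreaRect(p[mm][:,:2].astype(np.float32)))
    # stand
    box=(slice(215,310),slice(180,275)) if n=="side" else (slice(120,225),slice(200,275))
    p=P[box].reshape(-1,3);rgb=im[box].reshape(-1,3);h=hsv[box].reshape(-1,3)
    mm=(p[:,2]>.004)&(p[:,2]<.02)&(h[:,2]<110); print(n,'base',mm.sum(),cv2.minAreaRect(p[mm][:,:2].astype(np.float32)))
    for lo,hi in((.19,.215),(.215,.235),(.235,.245),(.245,.255),(.255,.28),(.28,.4)):
        mm=(p[:,2]>lo)&(p[:,2]<hi)
        if mm.sum()>3: r=cv2.minAreaRect(p[mm][:,:2].astype(np.float32)); print(n,lo,hi,mm.sum(),np.round(r[0],3),np.round(r[1],3),round(r[2],1))
    mm=((h[:,0]<8)|(h[:,0]>172))&(h[:,1]>150)&(h[:,2]>90); print(n,'red',mm.sum(),np.round(np.nanmedian(p[mm],0),3) if mm.sum() else '', np.round(p[mm][:12],3).tolist())
a=cv2.imread('pics/side0.png')[205:310,170:290]; b=cv2.imread('pics/top0.png')[120:225,190:290]
cv2.imwrite('pics/c1.png',np.hstack([cv2.resize(a,None,fx=3.3,fy=3.3,interpolation=2),cv2.resize(b,None,fx=3.3,fy=3.3,interpolation=2)]))
```

```text
side hi 291 ((0.4499036371707916, -0.28955501317977905), (0.08073294162750244, 0.16795125603675842), 4.623965740203857) [0.162 0.206 0.211]
side green 86 ((0.4835844039916992, -0.2807522118091583), (0.007624347694218159, 0.1351599097251892), 4.540152072906494) [0.146 0.166 0.171]
side slab 745 ((0.4483157694339752, -0.2894797921180725), (0.10869373381137848, 0.16558007895946503), 4.738893508911133)
side base 2200 ((0.6025127172470093, 0.06560101360082626), (0.2671441435813904, 0.15738648176193237), 9.78406047821045)
side 0.19 0.215 50 [0.649 0.06 ] [0.033 0.13 ] 82.5
side 0.215 0.235 556 [0.627 0.045] [0.061 0.172] 88.1
side 0.235 0.245 87 [0.649 0.042] [0.054 0.082] 82.7
side 0.245 0.255 93 [0.612 0.045] [0.029 0.15 ] 79.9
side 0.255 0.28 310 [0.602 0.045] [0.03  0.136] 78.5
side 0.28 0.4 190 [0.662 0.104] [0.002 0.1  ] 8.7
side red 2 [0.541 0.055 0.261] [[0.54, 0.052, 0.261], [0.541, 0.057, 0.262]]
top hi 416 ((0.4485829770565033, -0.2930733263492584), (0.08136716485023499, 0.16903086006641388), 4.450523853302002) [0.183 0.206 0.211]
top green 163 ((0.482952356338501, -0.2910351157
[... 245 characters left out ...]
4294, 0.07792599499225616), (0.1849735528230667, 0.24961161613464355), 81.72085571289062)
top 0.19 0.215 37 [0.644 0.033] [0.124 0.046] 10.0
top 0.215 0.235 558 [0.626 0.041] [0.063 0.174] 87.5
top 0.235 0.245 54 [0.641 0.041] [0.05  0.071] 85.3
top 0.245 0.255 92 [0.618 0.042] [0.023 0.134] 81.2
top 0.255 0.28 324 [0.604 0.044] [0.028 0.143] 81.8
top 0.28 0.4 250 [0.671 0.027] [0.003 0.131] 8.0
top red 20 [0.541 0.054 0.259] [[0.543, 0.061, 0.258], [0.543, 0.059, 0.259], [0.543, 0.056, 0.258], [0.543, 0.054, 0.257], [0.543, 0.051, 0.26], [0.543, 0.049, 0.258], [0.548, 0.051, 0.232], [0.54, 0.06, 0.262], [0.54, 0.058, 0.26], [0.54, 0.056, 0.261], [0.541, 0.054, 0.258], [0.541, 0.051, 0.258]]
```

View pics/c1.png

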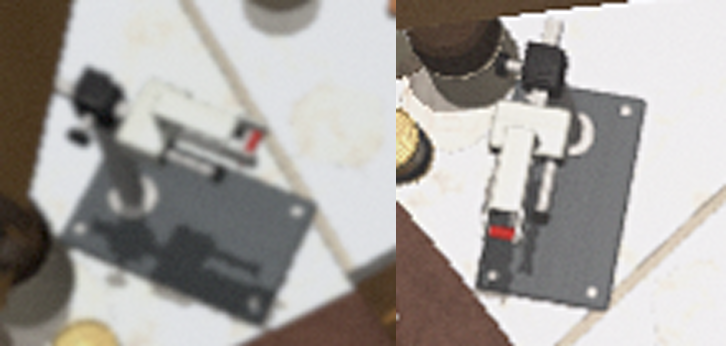

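The crop shows the stand with its peg and red flap pointing towards the robot. The flap is at about (502,232) in the right-hand crop, and both it and the white keeper arm are clear. Next I'll refine the yaw and check the clearances.

```bash
cat >> h.py <<'E'
def to(x,y,z,yaw):
    "target TCP (m), direction (deg) of tool y in world; from the present measured pose -> mm along tool axes, turn"
    s=bot.state(); R=cv2.Rodrigues(np.array(s["orientation"],float))[0]
    d=R.T@(np.array([x,y,z])-s["ee_pos"])*1000
    cur=np.degrees(np.arctan2(R[1,1],R[0,1])); t=-(yaw-cur); t=(t+180)%360-180
    print("shift",d.round(1),"turn",round(np.radians(t),3),"rowsturn",abs(t)/8.59,"tool y yaw",cur.round(2),'z',R[:,2].round(4));
E
python3 - <<'E'
from h import *
for n in("side","top"):
    P=np.load(f'/tmp/P{n}.npy'); f=np.load('/tmp/%s.npz'%n); h=cv2.cvtColor(f['im'],cv2.COLOR_RGB2HSV).reshape(-1,3)
    p=P.reshape(-1,3); x,y,z=p.T
    near=(x>.5)&(x<.72)&(y>-.05)&(y<.16)
    m=near&(z>.262)&(z<.274)&(h[:,1]<60)&(x<.62)
    q=p[m]; print(n,'arm',m.sum(),cv2.minAreaRect(q[:,:2].astype(np.float32)),cv2.fitLine(q[:,:2].astype(np.float32),2,0,.01,.01).ravel().round(4),np.median(q[:,2]))
    m=near&(z>.228)&(z<.238)&(h[:,2]>120); q=p[m]; print('block',m.sum(),cv2.minAreaRect(q[:,:2].astype(np.float32)))
    m=near&(z>.205)&(z<.23)&(h[:,2]<70); q=p[m]; print('plunger',m.sum(),cv2.minAreaRect(q[:,:2].astype(np.float32)) if m.sum()>3 else '')
    m=(x>.45)&(x<.72)&(y>-.05)&(y<.25)&(abs(z-.012)<.006)&(h[:,2]<130)&(h[:,2]>50)&(h[:,1]<90); q=p[m]; print('base',m.sum(),cv2.minAreaRect(q[:,:2].astype(np.float32)))
    m=near&(z>.238)&(z<.256)&(h[:,2]>60)&(h[:,1]<60); print('post',np.round(np.nanmedian(p[m],0),3))
    # wood board top
    m=(abs(x-.415)<.04)&(abs(y+.295)<.11)&(z>.199)&(z<.215); q=p[m]; print('board',m.sum(),cv2.minAreaRect(q[:,:2].astype(np.float32)),np.median(q[:,2]))
    for lab,mm in(("obstacles .03-.35",(z>.03)&(z<.4)),("overhead",z>.4)):
        H=np.full((12,14),np.nan)
        for i in range(12):
            for j in range(14):
                k=mm&(x>.3+i*.05)&(x<.35+i*.05)&(y>-.4+j*.05)&(y<-.35+j*.05)
                if k.sum(): H[i,j]=(p[k,2].max() if lab[0]=='o' and lab[1]=='b' else p[k,2].min())
        print(lab,'rows x from .3 cols y from -.4'); print(np.nan_to_num(H*100).round(0).astype(int))
E
```

```text
side arm 258 ((0.5773499011993408, 0.05121142417192459), (0.02825685404241085, 0.08445332199335098), 82.08766174316406) [ 0.9889 -0.1488  0.5814  0.0509] 0.2682152194827703
block 219 ((0.6199842691421509, 0.04409683495759964), (0.05871241167187691, 0.1407509446144104), 79.92727661132812)
plunger 58 ((0.6244609951972961, 0.05324330925941467), (0.043820951133966446, 0.1273089200258255), 88.60691833496094)
base 2210 ((0.5853745937347412, 0.10979893803596497), (0.2678549289703369, 0.26534539461135864), 0.17220492660999298)
post [0.667 0.042 0.25 ]
board 236 ((0.4168524742126465, -0.29374784231185913), (0.013935299590229988, 0.16490614414215088), 4.73104190826416) 0.20652408794160684
obstacles .03-.35 rows x from .3 cols y from -.4
[[14  0  0  0  0  0  0  0  0  0  0  0  0  0]
 [13  0  0  7  0  0  0  0  0  0  0  0  0  0]
 [21 21 21 21  0  0  0  0  0  0  0  0  5  8]
 [17 17 17 17  0  0  0  0  0  0  0  0  7  9]
 [40  7  0  0  0  0  0  0 27 27  0  0  7  9]
 [40 40 13 14 13  0  0  0 27 27  0  0  0  7]
 [ 0 40 40 14 14  0  0  0 27 27  0 38 40  0]
 [11  0 40 40 40 40 40 40 40 40 40 40 40 40]
 [1
[... 1917 characters left out ...]
  0  0  0  0 11  0  0  0  0]
 [ 0  0 35 35  0  0  0  0  0  0  0  0  0  0]
 [ 0  0 35  0  0  0  0  0  0  0  0  0  0  0]]
overhead rows x from .3 cols y from -.4
[[ 0  0  0  0  0  0  0  0  0  0  0  0  0  0]
 [ 0  0  0  0  0  0  0  0  0  0  0  0  0  0]
 [ 0  0  0  0  0  0  0  0  0  0  0  0  0  0]
 [ 0  0  0  0  0  0  0  0  0  0  0  0  0  0]
 [40  0  0  0  0  0  0  0  0  0  0  0  0  0]
 [40 40  0  0  0  0  0  0  0  0  0  0  0  0]
 [ 0 40 40  0  0  0  0  0  0  0  0 40 40  0]
 [ 0  0 40 40 40 40 40 40 40 40 40 40  0 40]
 [ 0  0  0 40 40  0  0  0  0  0  0  0  0  0]
 [ 0  0  0 62  0  0  0  0  0  0  0  0  0  0]
 [ 0  0  0  0  0  0  0  0  0  0  0  0  0  0]
 [ 0  0  0  0  0  0  0  0  0  0  0  0  0  0]]
```

Run:
```python
from h import *
p=np.vstack([np.load(f'/tmp/P{n}.npy').reshape(-1,3) for n in("side","top")]);x,y,z=p.T
for a in np.arange(-.4,.3,.05):
    k=(z>.36)&(z<.5)&(abs(y-a)<.012)&(x>.35); print(round(a,2),np.round([np.percentile(x[k],2),np.median(z[k])],3) if k.sum() else None)
# base edges: points at base height near stand
f=np.load('/tmp/top.npz'); P=np.load('/tmp/Ptop.npy'); h=cv2.cvtColor(f['im'],cv2.COLOR_RGB2HSV)
m=(h[...,2]<110)&(h[...,2]>50)&(h[...,1]<80)&(abs(P[...,2]-.012)<.007); m=m.astype(np.uint8); m[:, :205]=0;m[:,280:]=0;m[:130]=0;m[225:]=0
n,l,s,c=cv2.connectedComponentsWithStats(m); i=1+s[1:,4].argmax(); print('base',s[i],cv2.minAreaRect(P[l==i][:,:2].astype(np.float32)))
s=bot.state(); 
for yaw in (4.6,-175.4): to(.414+.0048*1-0*.06,-.2952+.06,.30,yaw)
```

```text
-0.4 [0.497 0.437]
-0.35 [0.547 0.438]
-0.3 [0.598 0.436]
-0.25 [0.647 0.437]
-0.2 [0.711 0.433]
-0.15 [0.694 0.438]
-0.1 [0.688 0.435]
-0.05 [0.68  0.437]
-0.0 [0.673 0.437]
0.05 [0.666 0.437]
0.1 [0.658 0.439]
0.15 [0.651 0.44 ]
0.2 [0.615 0.451]
0.25 [0.641 0.441]
base [214 175  35  38 257] ((0.5585125684738159, 0.07490269094705582), (0.11558351665735245, 0.09393119812011719), 16.94605827331543)
shift [-467.3 -685.9  -68.4] turn 1.213 rowsturn 8.089077447035775 tool y yaw 74.09 z [-7.0e-04 -1.6e-03 -1.0e+00]
shift [-467.3 -685.9  -68.4] turn -1.929 rowsturn 12.86552092316213 tool y yaw 74.09 z [-7.0e-04 -1.6e-03 -1.0e+00]
```

```bash
python3 -m inch '0.6 -349 -268 -69 1.213;0.6 -349 -268 -69 1.213;0.6 -349 -268 -69 1.213;0.6 -349 -268 -69 1.213;0.6 -349 -268 -69 1.213;0.6 -349 -268 -69 1.213;0.6 -349 -268 -69 1.213;0.6 -349 -268 -69 1.213;0.6 -460 -688 -60 1.213;0.6 -460 -688 -60 1.213;0.6 -460 -688 -60 1.213;0.6 -460 -688 -60 1.213;0.6 -460 -688 -60 1.213;0.6 -460 -688 -60 1.213;0.6 -460 -688 -60 1.213;0.6 -460 -688 -60 1.213;0.6 -460 -688 -60 1.213;0.6 -460 -688 -60 1.213;0.6 -460 -688 -60 1.213;0.6 -460 -688 -60 1.213' 110
python3 - <<'E'
from h import *
to(.4113,-.2352,.176,4.5)
for n in("side","top"):
    P=np.load(f'/tmp/P{n}.npy').reshape(-1,3); x,y,z=P.T
    th=np.radians(-8.3)
    for it in range(3):
        c,s=np.cos(th),np.sin(th); u=c*(x-.54)+s*(y-.054); v=-s*(x-.54)+c*(y-.054)
        k=(abs(z-.268)<.006)&(abs(v)<.03)
        us=np.arange(.016,.075,.004); mid=[];w=[]
        for a in us:
            b=v[k&(abs(u-a)<.004)]; lo,hi=np.percentile(b,[2,98]); mid.append((lo+hi)/2); w.append(hi-lo)
        g=np.polyfit(us,mid,1); th+=g[0]
    print(n,'yaw',np.degrees(th).round(2),'lateral at tip(.54,.054)',g[1].round(4),'w',np.round(np.median(w),4),'u range',np.round(np.percentile(u[k],[1,99]),4))
E
```

```text
time: 2.1
ee_pos: [0.4109, -0.2345, 0.2908]
orientation: [-2.131, -2.306, -0.001]
contact_force: [0.5, 0.1, -0.1]
opening: 0.6
grasp_force: 0.0
shift [ -0.9   0.4 114.8] turn 0.001 rowsturn 0.0034670932078125134 tool y yaw 4.53 z [-0.001   0.0015 -1.    ]
side yaw -8.21 lateral at tip(.54,.054) 0.0026 w 0.0209 u range [-0.244   0.0782]
top yaw -8.32 lateral at tip(.54,.054) -0.0013 w 0.0205 u range [-0.0052  0.0763]
```

```bash
python3 -m inch '0.6 -1 0.5 50 0;0.6 -1 0.5 95 0;0.6 -1 0.5 115 0;0.6 -1 0.5 115 0;0 -1 0.5 115 0;0 -1 0.5 115 0;0 -1 0.5 115 0;0 -1 0.5 115 0;0 -1 0.5 115 0;0 -1 0.5 115 0;0 -1 0.5 115 0;0 -1 0.5 115 0' 110
```

```text
time: 3.3
ee_pos: [0.4125, -0.2363, 0.1785]
orientation: [2.129, 2.306, -0.001]
contact_force: [-2.6, 1.8, 6.4]
opening: 0.141
grasp_force: 107.8
```

```bash
python3 -m inch '0 0 0 -10 0;0 0 0 -30 0;0 0 0 -70 0;0 0 0 -115 0;0 0 0 -160 0;0 60 -2 -160 0;0 110 -4 -160 -0.15;0 150 -7 -160 -0.3;0 187 -7 -160 -0.45;0 187 -7 -160 -2.918;0 187 -7 -160 -2.918;0 187 -7 -160 -2.918;0 187 -7 -160 -2.918;0 187 -7 -160 -2.918;0 187 -7 -160 -2.918;0 187 -7 -160 -2.918;0 187 -7 -160 -2.918;0 187 -7 -160 -2.918;0 187 -7 -160 -2.918;0 187 -7 -160 -2.918' 110
python3 -m inch '0 0 0 0 -0.95;0 0 0 0 -0.95;0 0 0 0 -0.95' 110
python3 - <<'E'
from h import *
to(.4918,.0009,.2100,171.7)
E
```

```text
time: 5.3
ee_pos: [0.3901, -0.0499, 0.3373]
orientation: [-0.951, 2.993, -0.001]
contact_force: [0.2, -0.6, -2.6]
opening: 0.142
grasp_force: 107.5
time: 5.6
ee_pos: [0.3901, -0.05, 0.3373]
orientation: [-1.595, 2.706, -0.002]
contact_force: [-0.4, -0.5, -2.5]
opening: 0.144
grasp_force: 107.5
shift [-93.7 -64.2 127.4] turn -0.361 rowsturn 2.405061913837656 tool y yaw 151.04 z [ 1.2e-03 -5.0e-04 -1.0e+00]
```

```bash
python3 -m inch '0 0 0 20 -0.15;0 0 0 60 -0.3;0 0 0 100 -0.361;0 -30 -20 127 -0.361;0 -60 -41 127 -0.361;0 -94 -64 127 -0.361;0 -94 -64 127 -0.361;0 -94 -64 127 -0.361;0 -94 -64 127 -0.361' 110
cat > look.py <<'E'
from h import *
import sys
th=np.radians(-8.3);c,s_=np.cos(th),np.sin(th)
st=bot.state(); e=st["ee_pos"]
fr=lambda p: np.stack([c*(p[...,0]-.54)+s_*(p[...,1]-.0545),-s_*(p[...,0]-.54)+c*(p[...,1]-.0545),p[...,2]],-1)*1000
print('TCP stand',fr(e).round(1),'F',np.round(st["contact_force"],1),'yaw'); to(*e,171.7)
ims=[]
for n in("side","top"):
    im,d=snap(n); P=fr(cloud(n,d)); h=cv2.cvtColor(im,cv2.COLOR_RGB2HSV)
    b=e*1000
    q=P[(P[...,2]>b[2]+15)&(P[...,2]<b[2]+40)&(h[...,1]>50)&(h[...,0]<25)&(h[...,2]>120)&(P[...,0]<fr(e)[0]+25)&(P[...,0]>fr(e)[0]-25)&(abs(P[...,1])<120)]
    if len(q)>5:
        print(n,'top edge',len(q),np.percentile(q,[2,50,98],axis=0).round(1).tolist(),'slope deg',np.degrees(np.polyfit(q[:,1],q[:,0],1)[0]).round(2),'tilt',np.degrees(np.polyfit(q[:,1],q[:,2],1)[0]).round(2))
    r=P[((h[...,0]<8)|(h[...,0]>172))&(h[...,1]>150)&(h[...,2]>90)&(P[...,2]>215)&(abs(P[...,0])<60)&(abs(P[...,1])<30)]
    if len(r): print(n,'red',len(r),np.percentile(r,[5,50,95],axis=0).round(1).tolist())
    k=fr(e)/1000; uv=np.argwhere((abs(P[...,0])<90)&(abs(P[...,1])<90)&(P[...,2]>150)&(P[...,2]<300)); (v0,u0),(v1,u1)=np.percentile(uv,[1,99],axis=0).astype(int)
    ims.append(cv2.resize(im[max(v0-15,0):v1+15,max(0,u0-15):u1+15,::-1],(390,390),interpolation=2))
cv2.imwrite(f'pics/{sys.argv[1]}.png',np.hstack(ims))
E
python3 look.py l1
```

```text
time: 6.5
ee_pos: [0.4913, 0.0005, 0.2098]
orientation: [2.048, -2.382, 0.0]
contact_force: [0.0, 0.4, -2.4]
opening: 0.142
grasp_force: 108.6
TCP stand [-40.4 -60.4 209.8] F [ 0.   0.4 -2.4] yaw
shift [0. 0. 0.] turn -0.006 rowsturn 0.039103443489926545 tool y yaw 171.36 z [-3.e-04 -2.e-04 -1.e+00]
side top edge 334 [[-44.8, -55.0, 228.6], [-38.4, 20.9, 237.1], [-31.1, 81.4, 241.6]] slope deg 0.36 tilt -1.11
side red 2 [[1.0, -2.5, 260.7], [1.0, 0.0, 260.8], [1.0, 2.5, 260.9]]
```

View pics/l1.png

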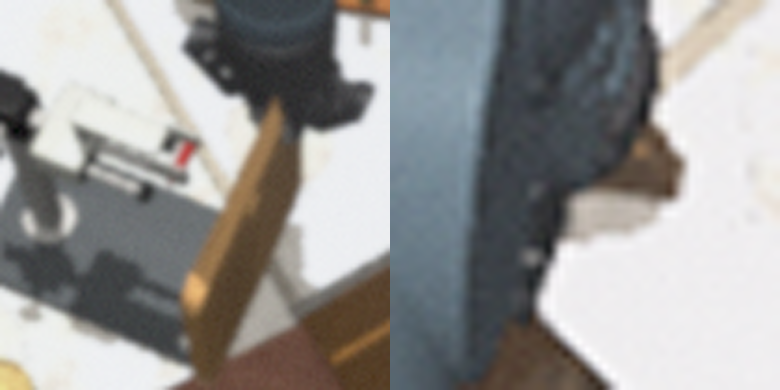

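The side half shows the upright board gripped by its far end, with the stand and red flap (185,152) ahead of it. In the top view the arm hides the hook. I'll measure the board's edges against the peg axis in the same (side) camera.

```bash
cat > edge.py <<'E'
from h import *
th=np.radians(-8.3);c,s_=np.cos(th),np.sin(th)
fr=lambda p: np.stack([c*(p[...,0]-.54)+s_*(p[...,1]-.0545),-s_*(p[...,0]-.54)+c*(p[...,1]-.0545),p[...,2]],-1)*1000
e=fr(bot.state()["ee_pos"]); f=np.load('/tmp/side.npz'); P=fr(cloud('side',f['d'])); h=cv2.cvtColor(f['im'],cv2.COLOR_RGB2HSV)
q=P[(abs(P[...,0]-e[0])<14)&(h[...,1]>50)&(h[...,0]<25)&(P[...,1]>-60)&(P[...,1]<110)&(P[...,2]>40)&(P[...,2]<260)]
x,y,z=q.T
for a in range(60,230,20):
    k=abs(z-a)<10
    if k.sum()>3: print('z',a,'ymax',np.sort(y[k])[-4:].round(1))
ts=[];
for a in range(-40,75,10):
    k=abs(y-a)<5
    if k.sum()>4: zt=np.percentile(z[k],98); kk=k&(z>zt-2.5); ts.append((a,zt,x[kk].mean(),x[k&(z>zt-9)].min()))
ts=np.array(ts); print(ts.round(1).tolist()); print('tilt deg',np.degrees(np.polyfit(ts[:,0],ts[:,1],1)[0]),'yaw',np.degrees(np.polyfit(ts[:,0],ts[:,2],1)[0]))
w=P[(abs(P[...,2]-268)<6)&(abs(P[...,1])<30)&(P[...,0]>5)&(P[...,0]<70)]; print('arm y',np.percentile(w[:,1],[2,50,98]).round(1),'z',np.median(w[:,2]).round(1))
r=P[((h[...,0]<9)|(h[...,0]>170))&(h[...,1]>110)&(P[...,2]>215)&(abs(P[...,0])<40)&(abs(P[...,1])<30)]; print('red',r.round(1)[:30].tolist())
E
python3 edge.py
```

```text
z 60 ymax [82.7 82.8 83.3 83.4]
z 80 ymax [83.  83.1 83.1 84.3]
z 100 ymax [83.  83.3 83.3 83.9]
z 120 ymax [83.8 83.9 83.9 84.3]
z 140 ymax [83.4 83.5 83.6 84.1]
z 160 ymax [83.6 83.8 84.  84.3]
z 180 ymax [83.8 84.  84.1 84.1]
z 200 ymax [84.1 84.2 84.5 84.6]
z 220 ymax [84.1 84.1 84.6 85. ]
[[-40.0, 240.6, -39.5, -45.1], [-30.0, 239.4, -39.1, -44.8], [-20.0, 240.4, -38.7, -45.0], [-10.0, 239.5, -37.3, -45.2], [0.0, 240.3, -37.9, -44.1], [10.0, 240.8, -39.8, -45.0], [20.0, 239.8, -38.8, -44.4], [30.0, 240.9, -37.3, -44.5], [40.0, 239.6, -37.6, -44.5], [50.0, 241.9, -37.0, -44.5], [60.0, 240.0, -38.3, -44.3], [70.0, 240.2, -37.0, -44.9]]
tilt deg 0.29464330177015174 yaw 0.9810902923913578
arm y [-10.1   2.4  15.7] z 268.3
red [[2.9, -6.4, 257.6], [-0.8, -5.1, 263.7], [3.3, -2.1, 260.3], [1.0, -2.8, 260.9], [-0.4, -5.1, 257.3], [2.6, -0.2, 258.9], [1.2, -2.4, 255.5], [1.0, 2.8, 260.7], [-0.5, 0.8, 257.8], [1.6, 7.0, 263.0], [-0.2, 5.5, 261.5]]
```

```bash
python3 -m inch '0 -1.5 0 0.8 -0.012;0 -1.5 -10 0.8 -0.012;0 -1.5 -20 0.8 -0.012;0 -1.5 -26 0.8 -0.012;0 -1.5 -26 0.8 -0.012;0 -1.5 -26 0.8 -0.012' 110
python3 -m inch '0 0 -2 0 0;0 0 -4 0 0;0 0 -6 0 0;0 0 -8 0 0;0 0 -10 0 0;0 0 -12 0 0;0 0 -12 0 0' 110
python3 -m inch '0 0 -2 0 0;0 0 -4 0 0;0 0 -6 0 0;0 0 -8 0 0;0 0 -10 0 0;0 0 -10 0 0' 110
python3 look.py l2; python3 edge.py
```

```text
time: 7.2
ee_pos: [0.5179, -0.0017, 0.2083]
orientation: [2.062, -2.37, -0.001]
contact_force: [-0.4, -1.2, -2.2]
opening: 0.143
grasp_force: 108.6
time: 7.9
ee_pos: [0.53, -0.0034, 0.2085]
orientation: [-2.062, 2.37, -0.0]
contact_force: [0.5, 0.9, -2.7]
opening: 0.142
grasp_force: 108.5
time: 8.5
ee_pos: [0.5399, -0.0048, 0.2085]
orientation: [-2.062, 2.37, -0.0]
contact_force: [-0.4, -0.1, -2.2]
opening: 0.142
grasp_force: 108.5
TCP stand [  8.4 -58.7 208.5] F [-0.4 -0.1 -2.2] yaw
shift [0. 0. 0.] turn 0.006 rowsturn 0.041372720739749735 tool y yaw 172.06 z [ 2.e-04  1.e-04 -1.e+00]
side top edge 245 [[2.9, -54.0, 225.9], [9.3, 37.4, 235.7], [16.8, 83.5, 240.0]] slope deg -0.69 tilt -1.09
side red 23 [[-1.2, -5.2, 238.2], [4.1, -1.6, 257.7], [16.9, 5.8, 262.2]]
top top edge 6 [[1.4, -84.6, 225.3], [4.9, -83.4, 227.7], [10.0, -81.1, 233.0]] slope deg -109.42 tilt 132.72
z 60 ymax [74.4 76.3 78.1 80. ]
z 80 ymax [84.3 84.5 84.7 84.9]
z 100 ymax [85.2 85.4 85.4 85.6]
z 120 ymax [85.4 85.5 86.3 86.5]
z 140 ymax [85.8 85.9 85.9 86.3]
z 160 ymax [85.4 85.7 85.9 86.4]
z 180 ymax [85.8 85
[... 391 characters left out ...]
ilt deg -2.8294298640246014 yaw 1.3964923332078396
arm y [-10.6   2.5  15.5] z 268.1
red [[17.3, -10.8, 235.7], [14.6, -11.2, 237.3], [12.7, -12.7, 235.7], [4.7, -4.9, 259.2], [2.0, -5.0, 261.4], [19.9, -5.3, 238.8], [17.0, -5.3, 241.4], [13.6, -4.6, 246.0], [9.9, -3.4, 251.6], [5.9, -1.6, 259.0], [3.5, -2.3, 259.6], [1.3, -3.3, 259.5], [-0.4, -5.2, 257.1], [3.7, -16.2, 230.3], [19.0, -3.2, 237.8], [15.9, -2.9, 241.4], [12.2, -1.8, 246.9], [10.2, -3.1, 246.1], [4.3, 1.5, 260.9], [1.9, 0.8, 261.6], [0.3, -1.1, 259.0], [-1.2, -3.2, 256.1], [16.7, 0.9, 242.5], [10.8, 1.0, 248.1], [6.1, 3.8, 258.3], [4.1, 2.5, 257.4], [0.7, 3.4, 262.2], [-0.6, 1.1, 258.4], [3.8, -10.5, 229.8], [4.3, 7.2, 260.9]]
```

View pics/l2.png

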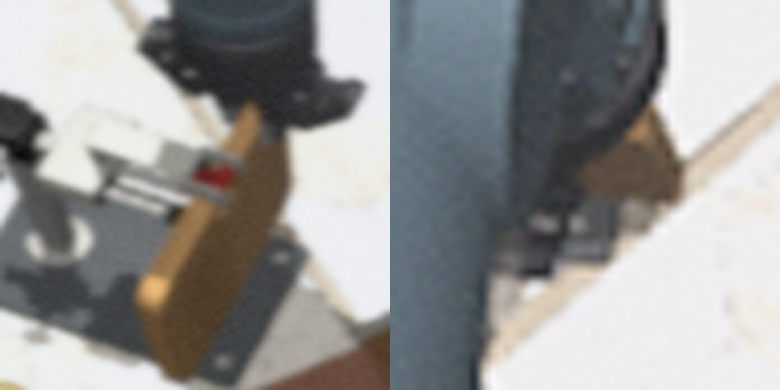

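The flap (215,175 in the left half) is lifted by the board's top edge. The tip is through the hole with no contact force, so I'll press on.

```bash
python3 -m inch '0 0 -2 0 0;0 0 -4 0 0;0 0 -6 0 0;0 0 -8 0 0;0 0 -10 0 0;0 0 -12 0 0;0 0 -12 0 0;0 0 -12 0 0' 110
python3 -m inch '0 0 -2 0 0;0 0 -4 0 0;0 0 -6 0 0;0 0 -8 0 0;0 0 -8 0 0;0 0 -8 0 0' 110
python3 -m inch '0 0 -1 0 0;0 0 -2 0 0;0 0 -3 0 0;0 0 -4 0 0;0 0 -4 0 0;0 0 -4 0 0' 110
python3 look.py l3
```

```text
time: 9.4
ee_pos: [0.5513, -0.0064, 0.2084]
orientation: [2.062, -2.37, -0.0]
contact_force: [-2.3, 0.1, -1.7]
opening: 0.138
grasp_force: 108.7
time: 10.0
ee_pos: [0.5593, -0.0076, 0.2084]
orientation: [2.062, -2.37, -0.0]
contact_force: [-3.0, -1.5, -0.9]
opening: 0.141
grasp_force: 108.7
time: 10.6
ee_pos: [0.5633, -0.0081, 0.2084]
orientation: [2.062, -2.37, -0.0]
contact_force: [-3.4, -1.3, -1.5]
opening: 0.138
grasp_force: 108.7
TCP stand [ 32.1 -58.6 208.4] F [-3.4 -1.3 -1.5] yaw
shift [0. 0. 0.] turn 0.006 rowsturn 0.04134953104915355 tool y yaw 172.06 z [-2.e-04 -1.e-04 -1.e+00]
side top edge 255 [[26.4, -52.5, 227.3], [33.0, 35.0, 235.9], [40.2, 83.5, 239.7]] slope deg -0.71 tilt -1.59
side red 26 [[-0.6, -6.0, 249.0], [5.8, -1.3, 254.8], [15.3, 5.2, 262.2]]
top top edge 7 [[26.9, -84.9, 223.7], [30.3, -82.7, 228.4], [35.6, -80.9, 231.9]] slope deg -61.87 tilt 100.15
```

```bash
python3 -m inch '0 0 -1 0 0;0 0 -2 0 0;0 0 -3 0 0;0 0 -3 0 0;0 0 -3 0 0;0 0 -3 0 0' 110; python3 look.py l4|grep -E 'red|TCP'
python3 -m inch '0 0 -1 0 0;0 0 -1.5 0 0;0 0 -1.5 0 0;0 0 -1.5 0 0' 110; python3 look.py l5|grep -E 'red|TCP'
```

```text
time: 11.3
ee_pos: [0.5663, -0.0085, 0.2085]
orientation: [2.062, -2.37, -0.0]
contact_force: [-4.0, -1.4, -3.1]
opening: 0.146
grasp_force: 108.6
TCP stand [ 35.1 -58.5 208.5] F [-4.  -1.4 -3.1] yaw
side red 27 [[-1.0, -5.2, 249.8], [5.9, -0.9, 256.7], [15.1, 5.3, 262.0]]
time: 11.8
ee_pos: [0.5678, -0.0086, 0.2084]
orientation: [2.062, -2.37, -0.0]
contact_force: [-3.8, -1.9, -2.8]
opening: 0.139
grasp_force: 108.6
TCP stand [ 36.6 -58.5 208.4] F [-3.8 -1.9 -2.8] yaw
side red 28 [[-1.2, -5.1, 247.9], [5.5, -0.8, 256.8], [16.6, 4.4, 262.2]]
```

View pics/l5.png

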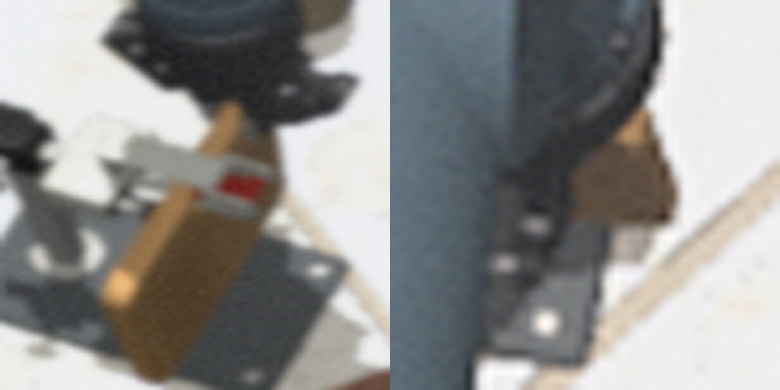

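The flap (240,187) still rests on the board. The tip has passed through the hole, so I can lower the board slightly to shorten the reach the flap needs, then press a little further.

```bash
python3 -m inch '0 0 0 1 0;0 0 0 2 0;0 0 0 3 0;0 0 -0.5 3 0;0 0 -1 3 0;0 0 -1 3 0;0 0 -1 3 0;0 0 -1 3 0' 110; python3 look.py l6|grep -E 'red|TCP'
```

```text
time: 12.7
ee_pos: [0.5688, -0.0084, 0.2054]
orientation: [-2.062, 2.369, 0.001]
contact_force: [-4.2, 2.0, -1.5]
opening: 0.143
grasp_force: 108.8
TCP stand [ 37.6 -58.1 205.4] F [-4.2  2.  -1.5] yaw
side red 12 [[-2.0, -3.2, 257.4], [0.6, 1.2, 260.9], [3.6, 6.6, 263.2]]
```

The flap has dropped: the red is now vertical at x≈0. Next I'll ease back to the seat and lower onto the peg.

```bash
python3 -m inch '0 0 2 0 0;0 0 4 0 0;0 0 7 0 0;0 0 10 0 0;0 0 13 0 0;0 0 16 0 0;0 0 18 0 0;0 0 18 0 0;0 0 18 0 0' 110
python3 -m inch '0 0 0 0.7 0;0 0 0 1.4 0;0 0 0 2 0;0 0 0 2.5 0;0 0 0 3 0;0 0 0 3 0;0 0 0 3 0' 110
python3 look.py l7; python3 edge.py | grep '\[\['
```

```text
time: 13.7
ee_pos: [0.5511, -0.0066, 0.2056]
orientation: [-2.062, 2.37, -0.001]
contact_force: [-2.7, 0.5, -3.2]
opening: 0.144
grasp_force: 108.5
time: 14.4
ee_pos: [0.5509, -0.0063, 0.2024]
orientation: [2.062, -2.37, -0.0]
contact_force: [-2.6, -0.1, -2.7]
opening: 0.138
grasp_force: 108.6
TCP stand [ 19.6 -58.6 202.4] F [-2.6 -0.1 -2.7] yaw
shift [0. 0. 0.] turn 0.006 rowsturn 0.04180991361036917 tool y yaw 172.06 z [-1.e-04  0.e+00 -1.e+00]
side top edge 273 [[14.0, -51.6, 220.7], [20.1, 33.7, 229.9], [27.5, 83.9, 234.0]] slope deg -0.46 tilt -1.09
side red 12 [[-1.5, -4.7, 256.9], [1.0, 0.6, 258.2], [3.7, 5.2, 260.6]]
[[-40.0, 233.6, 21.8, 13.9], [-30.0, 232.5, 19.5, 14.4], [-20.0, 231.2, 20.2, 15.3], [-10.0, 254.1, 9.1, 5.6], [0.0, 235.0, 10.2, 6.3], [10.0, 231.2, 18.7, 10.1], [20.0, 254.2, 15.4, 11.0], [30.0, 231.8, 20.2, 14.0], [40.0, 233.1, 21.5, 14.0], [50.0, 232.5, 20.6, 13.7], [60.0, 232.5, 18.9, 14.1], [70.0, 232.3, 19.7, 13.0]]
red [[5.6, -6.3, 255.5], [2.0, -5.1, 261.1], [3.9, -2.9, 258.1], [1.8, -4.1, 257.4], [-0.2, -5.4, 256.5], [5.2, 0.1, 257.3], [2.1, 0.6, 261.1], [0.5, -1.4, 258.3], [-1.5, -2.8, 257.2], [3.6, 3.2, 259.2], [1.5, 2.1, 258.7], [-0.4, 0.6, 257.3], [4.8, 6.5, 259.1], [2.3, 6.0, 260.3], [0.3, 4.6, 259.1], [-1.6, 3.2, 257.7], [-1.1, 7.6, 260.7]]
```

View pics/l7.png

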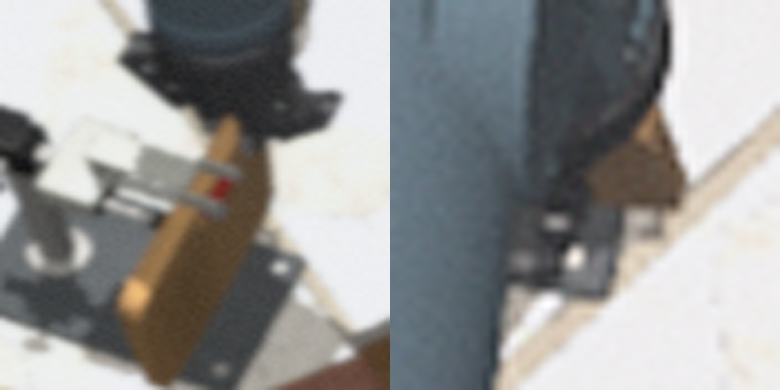

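The flap is shut (222,187) in front of the board, and the board is behind the tip. Now I'll lower until contact is felt.

```bash
python3 -m inch '0 0 0.5 0.5 0;0 0 1 1 0;0 0 1.5 1 0;0 0 1.5 1 0;0 0 1.5 1 0' 110
python3 -m inch '0 0 0 0.5 0;0 0 0 1 0;0 0 0 1 0;0 0 0 1 0' 110
python3 -c "
from plant import bot;s=bot.state();print(s['contact_force'],s['wrist_torque'])"
```

```text
time: 15.0
ee_pos: [0.5495, -0.0061, 0.2014]
orientation: [-2.062, 2.37, 0.0]
contact_force: [-1.9, 1.0, -2.3]
opening: 0.139
grasp_force: 108.6
time: 15.4
ee_pos: [0.5496, -0.0061, 0.2009]
orientation: [-2.062, 2.369, -0.0]
contact_force: [-3.7, -0.3, 2.9]
opening: 0.143
grasp_force: 109.2
[-3.72963124 -0.26365108  2.86549287] [0.15796413 0.60898291 0.1153055 ]
```

```bash
python3 -m inch '0 0 0.3 -0.3 0;0 0 0.5 -0.4 0;0 0 0.5 -0.4 0;0 0 0.5 -0.4 0' 30
python3 -c "
from plant import bot;s=bot.state();print(s['contact_force'],s['wrist_torque'])"
```

```text
time: 15.8
ee_pos: [0.5495, -0.006, 0.201]
orientation: [-2.062, 2.369, -0.001]
contact_force: [-0.6, 0.3, 0.5]
opening: 0.142
grasp_force: 109.1
[-0.57731279  0.28544002  0.51536505] [0.12540352 0.14353516 0.02032977]
```

```bash
python3 -m inch '0.16 0 0 0 0;0.18 0 0 0 0;0.2 0 0 0 0;0.24 0 0 0 0;0.28 0 0 0 0;0.34 0 0 0 0;0.4 0 0 0 0;0.45 0 0 0 0;0.45 0 0 0 0;0.45 0 0 0 0' 30
python3 look.py l8;  python3 edge.py
```

```text
time: 16.8
ee_pos: [0.549, -0.006, 0.2009]
orientation: [-2.062, 2.37, 0.0]
contact_force: [-0.6, -0.1, 0.4]
opening: 0.446
grasp_force: 0.0
TCP stand [ 17.7 -58.6 200.9] F [-0.6 -0.1  0.4] yaw
shift [0. 0. 0.] turn 0.006 rowsturn 0.04173350382224005 tool y yaw 172.06 z [ 1.e-04  1.e-04 -1.e+00]
side top edge 293 [[12.3, -58.8, 218.9], [18.9, 30.6, 228.6], [26.4, 84.4, 232.8]] slope deg 0.18 tilt -0.96
side red 11 [[-1.7, -3.0, 257.0], [0.9, 1.2, 258.9], [3.6, 4.3, 261.9]]
top top edge 6 [[10.4, -84.0, 216.8], [13.2, -82.9, 222.5], [19.1, -80.8, 226.7]] slope deg -92.81 tilt 81.97
z 60 ymax [78.5 83.7 84.6 85.9]
z 80 ymax [85.3 85.6 85.9 86.4]
z 100 ymax [85.5 85.6 86.  86.1]
z 120 ymax [86.1 86.3 86.4 86.7]
z 140 ymax [85.9 86.1 86.2 86.9]
z 160 ymax [86.9 86.9 87.  87.2]
z 180 ymax [86.  86.1 86.1 86.3]
z 200 ymax [86.1 86.2 86.4 86.7]
z 220 ymax [85.4 85.8 85.9 86.3]
[[-40.0, 231.9, 17.5, 12.1], [-30.0, 231.3, 17.0, 11.8], [-20.0, 230.6, 19.7, 14.2], [-10.0, 256.7, 7.6, 3.9], [0.0, 257.8, 5.4, 4.0], [10.0, 231.6, 16.1, 5.4], [20.0, 251.7, 10.8, 6.1], [30.0, 230.5, 20.1, 11.9], [40.0, 231.6, 18.7, 12.0], [50.0, 231.1, 20.1, 13.0], [60.0, 232.4, 19.0, 12.9], [70.0, 231.7, 20.1, 12.8]]
tilt deg -3.549291008386093 yaw 2.885952048562435
arm y [-10.9   2.4  16. ] z 268.0
red [[4.5, -4.5, 260.3], [1.5, -4.4, 263.2], [-0.0, -6.3, 260.4], [4.0, -3.0, 257.8], [1.1, -2.9, 260.5], [-1.0, -4.2, 259.6], [2.3, 0.2, 260.2], [-0.5, 0.1, 262.3], [-1.7, -2.4, 258.0], [3.1, 4.0, 261.2], [0.9, 3.1, 261.4], [-0.7, 1.2, 258.9], [5.4, 5.6, 256.6], [3.1, 4.7, 256.9], [0.8, 3.9, 257.1], [-1.7, 3.3, 258.1], [-1.0, 7.3, 260.0]]
```

View pics/l8.png

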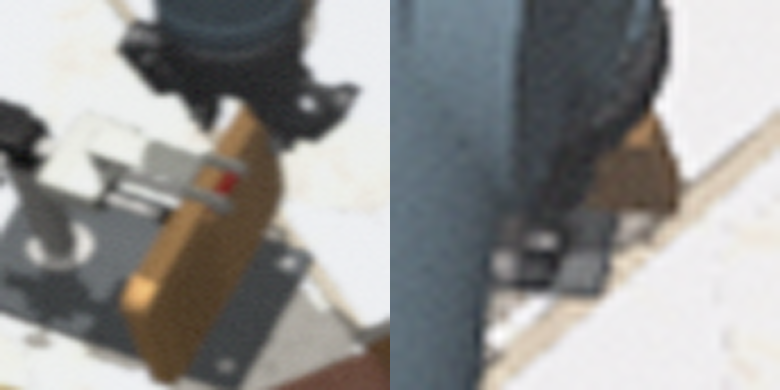

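```bash
python3 -m inch '0.45 0 0 -5 0;0.45 0 0 -15 0;0.45 0 0 -30 0;0.45 0 0 -50 0;0.45 0 0 -70 0;0.45 0 30 -80 0;0.45 0 70 -80 0;0.45 0 110 -80 0;0.45 0 150 -80 0;0.45 60 150 -80 0;0.45 120 150 -80 0;0.45 150 150 -80 0;0.45 150 150 -80 0;0.45 150 150 -80 0;0.45 150 150 -80 0;0.45 150 150 -80 0;0.45 150 150 -80 0' 30
python3 - <<'E'
from h import *
th=np.radians(-8.3);c,s_=np.cos(th),np.sin(th)
fr=lambda p: np.stack([c*(p[...,0]-.54)+s_*(p[...,1]-.0545),-s_*(p[...,0]-.54)+c*(p[...,1]-.0545),p[...,2]],-1)*1000
out=[]
for n in("side","top"):
    im,d=snap(n); P=fr(cloud(n,d)); h=cv2.cvtColor(im,cv2.COLOR_RGB2HSV)
    q=P[(abs(P[...,0]-17)<15)&(abs(P[...,1])<100)&(h[...,1]>60)&(h[...,0]<25)&(P[...,2]>218)&(P[...,2]<236)]
    k=abs(q[:,1])>25;q=q[k]; t=[(a,np.percentile(q[abs(q[:,1]-a)<6][:,2],90),np.mean(q[abs(q[:,1]-a)<6][:,0])) for a in(-65,-50,-35,35,50,65) if (abs(q[:,1]-a)<6).sum()>3]
    t=np.array(t); print(n,t.round(1).tolist(),'tilt',np.degrees(np.polyfit(t[:,0],t[:,1],1)[0]).round(2),'yaw',np.degrees(np.polyfit(t[:,0],t[:,2],1)[0]).round(2))
    r=P[((h[...,0]<9)|(h[...,0]>170))&(h[...,1]>110)&(P[...,2]>215)&(abs(P[...,0])<40)&(abs(P[...,1])<30)]; print('red',np.percentile(r,[5,50,95],axis=0).round(1).tolist())
    a=im[205:310,170:290] if n=="side" else im[120:225,190:290]
    out.append(cv2.resize(a[...,::-1],(390,360),interpolation=2))
cv2.imwrite('pics/end.png',np.hstack(out))
E
```

```text
time: 18.6
ee_pos: [0.38, -0.1327, 0.281]
orientation: [-2.065, 2.367, 0.0]
contact_force: [0.9, -0.2, -0.5]
opening: 0.449
grasp_force: 0.0
side [[-65.0, 231.1, 17.5], [-50.0, 231.9, 17.0], [-35.0, 231.7, 18.9], [35.0, 230.9, 19.3], [50.0, 231.9, 18.8], [65.0, 231.2, 19.0]] tilt -0.1 yaw 0.74
red [[-1.2, -5.9, 256.1], [1.0, 1.0, 258.5], [3.8, 6.1, 262.9]]
top [[-65.0, 231.9, 15.7], [-50.0, 230.2, 16.1], [-35.0, 230.4, 16.3], [35.0, 230.8, 17.1], [50.0, 230.0, 17.0], [65.0, 230.6, 17.2]] tilt -0.31 yaw 0.6
red [[-3.4, -7.0, 221.8], [0.4, -0.3, 258.7], [10.2, 11.0, 262.5]]
```

View pics/end.png

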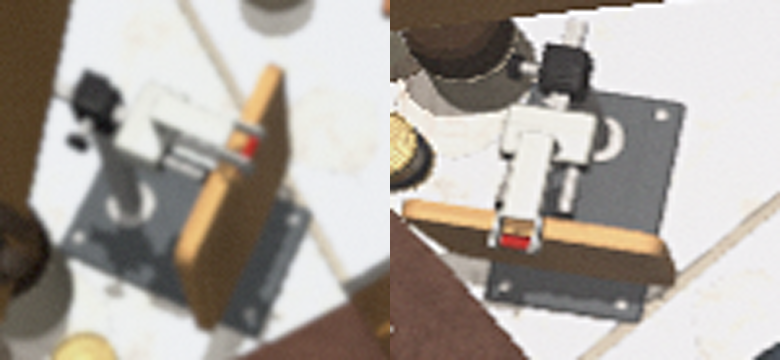

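The board hangs level and straight on the peg, and the red flap is shut in front of it at (515,240) in the right half. The robot is clear.

```bash
python3 -c "
from plant import bot;print(bot.hand_in())"
```

```text
the job is handed in; nothing more can be done
None
```

The wooden board hangs straight on the hook behind the shut flap, the robot is clear, and the job was handed in after about 19 s of robot time; no verdict came back.

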